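Top up the bearing dispenser under its sliding dust cover

ROBOT

A 6-joint arm with a two-finger parallel gripper is mounted at the origin on the work surface. World frame = base frame: x ahead of the robot, y to its left, z up, the work surface at z = 0. Lengths are in mm, angles in rad, forces in N, time in s.
With the tool pointing down it reaches from about 350 to 775 mm from the base axis. Payload 7.3 kg.
Tool frame: the origin (TCP) lies midway between the tips of the shut fingers; the grasp point (between the pads) lies 19 mm behind it (grip_depth is the distance from the TCP to the grasp point, in mm); z points along the fingers, y is the direction in which the jaws open and shut (so a half turn about z gives the same grasp; the last joint's range is limited). The gripper opens to 92 mm and grips with 3 to 60 N. Pads are 19 mm wide; open, the fingers measure 130 mm over their backs; the gripper's body (75 mm by 190 mm) begins 47 mm behind the grasp point.
Start: joints at [1.111, 0.342, 1.524, -0, 1.275, -0.146], TCP at [162.04, 499.388, 226.741] pointing down, gripper open.
Joint ranges: [-2.53, 2.53], [-0.77, 2.02], [0.04, 2.7], [-1, 4.14], [0.28, 2.66], [-3.11, 3.11]. Speed limits (rad/s): [2.57, 2.57, 3.14, 3.14, 3.14, 3.14].

INTERFACE

Orientations are given as [roll, pitch, yaw] about the fixed x, y, z axes, in that order (R = Rz(yaw) Ry(pitch) Rx(roll)).
In Python, from plant import get_obs, capture, close_job, spot_in, silhouettes, mark_of, grip_depth gives the robot as it stands.
- The arm moves only by the tool servo_tool, never from a script. Its arguments are lists of equal length, an entry for each row: "slide": the shift along the tool's x, y, z normalised to -1 to 1, where 1 is 20 cm, a list of three; "rot": the turn, a rotation vector about the tool's x, y, z normalised to -1 to 1, where 1 is pi rad, a list of three; "claw": the finger opening in mm, from 0 to 91.8. A call has 1 to 5 rows; each row is the pose to reach, as a shift and turn from the pose commanded when the call began, along the tool's axes at that moment, turning the shorter way round; what a row does not reach only later rows make up. A row lasts 1/8 s, in which the tool goes at most 62.5 mm and 10.7 degrees, less where a joint would pass 70% of its speed; a pose out of reach is approached as far as the arm can. A call with a number of a shift or a turn outside -1 to 1 is refused whole. A call with a gripper value outside its range is refused whole. The fingers move at their own pace and stop on an object; the grip force is fixed at half the most. Time passes only in rows, so rows that repeat a pose let the fingers close. It gives the time, the measured TCP pose, the force and the opening at its end, in the units of the state.
- get_obs(): the state, without advancing time (a new reading comes with each control period).
- capture(name): name is "scene" or "top"; returns a dict with "frame" (420x560x3 uint8, red, green, blue), "depth" (420x560 float32, mm along the optical axis (not along the pixel's ray), 0 where there is no reading), "vertical_fov" (degrees; the focal length in pixels is half the picture's height over the tangent of half this angle, whatever the lens; pixels are square), "cx", "cy" (the principal point, pixels), "D" ([k1, k2, p1, p2, k3] as OpenCV has them; the pictures are not rectified), "position" and "rotation" of the camera in the world. Camera axes: x right, y down, z forward; pixel columns grow to the right and rows downward; lengths in mm; the calibration is good to about 2 mm. A picture is of the moment at which its call begins.
- close_job(): hands the job in, once; it reports no verdict.
Trained networks look in the newest picture that a camera, given by its name, has taken for a name from the list of things; names that differ only in an ending like _2 or _b are one class to them, and where a whole thing is asked for, a point or a joint stands for the part that bears it (a point fixed in the world has none). Each returns a list of dicts, best first, with "confidence" (0 to 1); they miss things now and then, are a little off and sometimes report something else, mostly with a low value. They report only what shows in the picture. A call takes as long as a camera call. They do not tell look-alikes from the thing itself.
- spot_in(query, camera): "box" ([left, top, right, bottom] in pixels, round what is visible of it).
- silhouettes(query, camera): "pixels" (420x560 bool, what is visible of it) and "box" ([left, top, right, bottom] in pixels, round what is visible of it).
- mark_of(query, camera): "xy" ([column, row] in pixels: a listed point, or the origin of a listed thing).
The state is a dict: "time": time; "joint_positions": joint angles; "dq": joint speeds; "tau": joint torques, N m; "tool_pos": TCP position; "tcp_rot": TCP orientation; "contact_force": force on the tool from outside, world axes, zero at the start; "moment": the same for the moment, N m; "grip_width": finger opening in mm.
Only numpy, scipy, OpenCV 4.12 (cv2) and the standard library are available. Lean on these libraries where they do the work, as an engineer would, in place of code of your own. Each camera call takes 0.05 s, during which the arm holds its last target. There are 200 camera calls.

TASK

Slide the orange dust cover of the bearing dispenser fully open: it is smooth and flush, so press a fingertip on it and drag it, without leaning hard on it. The clear tube under it is two bearings short: top it up with the matching small ones from the green mat until the stack is level with the yellow line, then slide the cover fully shut again. Leave spare bearings on the bench and everything else as it is.

Things in the scene. Friction and masses are not known exactly. Their poses are not given: they have to be found in the camera images.
- dispenser: Bearing dispenser: fixed open aluminium frame, 212 mm long (x), 104 mm wide (y), 79 mm high; origin under its centre. +x is the way the cover opens. The rails and the end stop at -x have tops 74 mm above the bench; channel 78 mm wide. From x = +24 mm on, a fixed grey hood (top at 79 mm) covers it. The worn cover rides up to 2 mm above or below the rail tops (feel for it) and gives 1 mm per 10 N; over 40 N breaks it.
- tube_mouth (a point): Centre of the round hole (44 mm across, 1.5 mm chamfer) in the dispenser's deck, under the cover, through which bearings drop into the clear tube; at deck level, 66 mm above the bench and 8 mm below the rail tops, at x = -60 mm, y = 0 of the dispenser. Same axes as the dispenser.
- tube_line (a point): Point on the tube's axis level with the yellow line painted round the clear tube: 48 mm above the tube's floor, 10 mm below the mouth, 56 mm above the bench. Four of the small bearings stacked flat reach it; two are in the tube at the start.
- tube_floor (a point): Point on the tube's axis on its floor, 8 mm above the bench. The tube is upright, 44 mm wide inside. Same axes as the dispenser.
- cover (a joint): Slide of the orange cover (plain painted plate 126 x 75 x 3 mm, no grip) along the dispenser's +x, in m: 0 shut, 0.068 fully open, a stop at each end; from 0.060 the mouth is clear. Starts up to 5 mm ajar. Bare part, along x from tube_mouth: -36 to +84 mm shut, +32 to +84 mm open. Friction 3 N, no catch, stays where left; a press of 12 to 25 N carries it.
- bearing_a_mid (a point): Small sealed ball bearing (steel ring with black seals), 40 mm across, 12 mm thick, 65 g; point at its centre. Lies flat on the green mat, which is 3 mm thick, 200 mm square. Its own z is its axis.
- bearing_b_mid (a point): Second bearing like bearing_a; point at its centre.
- bearing_c_mid (a point): Third bearing like bearing_a; point at its centre. Any of the three may be used.
- big_bearing_mid (a point): Bystander: larger bearing, 52 mm across, 15 mm thick, on the same mat (does not fit the tube); point at its centre.
- pick_bin: Bystander: blue picking bin, 170 x 115 x 75 mm, with cartons; origin under its centre.
- carton: Bystander: cardboard box 90 x 120 x 60 mm; origin under its centre.
- tape_roll: Bystander: roll of tape, 100 mm across, 48 mm high; origin under its centre.
- marker: Bystander: marker pen, 135 mm long, lying; origin under its middle.
- screwdriver: Bystander: screwdriver, lying.
- scanner: Bystander: hand barcode scanner, 170 x 62 x 50 mm, lying.
There are look-alikes about, which are no part of the job. Of the things that look like the dispenser, take the one that is farthest from the robot's base at the start.

How it is judged:
By the outcome, as a careful person would: the job done as asked, in the order asked, and still so for the second after the job is handed in, with the robot touching nothing.
It also fails if it takes over 72 s, if anything falls off the work surface, if the arm or the gripper's body presses on something with over 40 N, if the wrist force passes 120 N, or if a joint passes its speed limit or range.

## Working session

There is one attempt and no reset: what is moved stays moved. The work goes in short steps, Python scripts to look and compute and a tool call to move; the robot and the scene stay as the last step left them, time stands still between calls to the robot, and variables do not carry over. Pictures are saved under pics/ and viewed, about 8 in all and at most 12, crops included, and the job is handed in when it is done.

Besides the shell and the picture viewer there is one more tool, called after ">>>" as name(argument=value, ...), one argument or row to a line, values as JSON. servo_tool: Moves the arm, as the interface text tells. Scaled input: -1 to 1 covers 20 cm each way for a shift and pi rad each way for a turn. Its arguments: {"type":"object","properties":{"slide":{"type":"array","items":{"type":"array","items":{"type":"number"}}},"rot":{"type":"array","items":{"type":"array","items":{"type":"number"}}},"claw":{"type":"array","items":{"type":"number"}}},"required":["slide","rot","claw"]}

```bash
mkdir -p pics; ls
cat > h.py <<'E'
import numpy as np, cv2
from plant import *
def K(c):
    f=c["frame"].shape[0]/2/np.tan(np.radians(c["vertical_fov"])/2)
    return np.array([[f,0,c["cx"]],[0,f,c["cy"]],[0,0,1.]])
def ray(c,uv):
    p=cv2.undistortPoints(np.array([[uv]],float),K(c),np.array(c["D"],float))[0,0]
    return np.array([p[0],p[1],1.])
def atz(c,uv,z):
    R=np.array(c["rotation"]);t=np.array(c["position"]);d=R@ray(c,uv)
    return t+d*(z-t[2])/d[2]
def atdepth(c,uv):
    u,v=[int(round(x)) for x in uv]
    w=c["depth"][max(v-1,0):v+2,max(u-1,0):u+2];w=w[w>0]
    return np.array(c["position"])+np.array(c["rotation"])@(ray(c,uv)*np.median(w)) if w.size else None
def proj(c,P):
    R=np.array(c["rotation"]);t=np.array(c["position"])
    Xc=(np.atleast_2d(P)-t)@R
    return cv2.projectPoints(Xc,np.zeros(3),np.zeros(3),K(c),np.array(c["D"],float))[0][:,0]
def cloud(c):
    H,W=c["depth"].shape;g=np.stack(np.meshgrid(np.arange(W),np.arange(H)),-1).reshape(-1,1,2).astype(float)
    p=cv2.undistortPoints(g,K(c),np.array(c["D"],float))[:,0]
    X=np.c_[p,np.ones(len(p))]*c["depth"].reshape(-1,1)
    return (X@np.array(c["rotation"]).T+np.array(c["position"])).reshape(H,W,3)
def save(n,im): cv2.imwrite("pics/"+n,cv2.cvtColor(np.ascontiguousarray(im),cv2.COLOR_RGB2BGR))
E
cat > a.py <<'E'
from h import *
np.set_printoptions(precision=1,suppress=True)
o=get_obs();print(o["time"],o["tool_pos"],o["tcp_rot"])
for n in("scene","top"):
    c=capture(n);save(n+"0.png",c["frame"])
    print(n,c["position"],c["vertical_fov"]);print(np.array(c["rotation"]))
    for q in("dispenser","tube_mouth","cover","bearing_a_mid","big_bearing_mid"):
        for r in mark_of(q,n) if q!="cover" else spot_in(q,n):
            k=r.get("xy",r.get("box"))
            print(q,np.array(k),round(r["confidence"],2), atdepth(c,k) if len(k)==2 else "")
E
python3 a.py
```

```text
pics
0.0 [161.9 499.  226. ] [-3.1 -0.   2.8]
scene [1399.6 -644.8  978.3] 45.092110520768266
[-2.3  0.   0.9]
dispenser [281.8 158.4] 0.89 [2778.4  733.9 2357.1]
dispenser [319.5 215.4] 0.63 [2365.5  321.  1944.1]
tube_mouth [274.2 132.5] 0.98 [2940.5  896.  2519.1]
tube_mouth [314.2 186.9] 0.96 [2476.4  432.  2055.1]
cover [266.7 120.6 293.2 142.6] 0.69 
cover [301.3 177.8 334.3 203.9] 0.58 
bearing_a_mid [367.6 144.8] 0.56 [2249.1  204.6 1827.7]
bearing_a_mid [258.5 184.9] 0.52 [2943.4  898.9 2522. ]
bearing_a_mid [224.2 257.2] 0.44 [2925.7  881.2 2504.3]
big_bearing_mid [199.9 275.7] 0.51 [2999.5  955.1 2578.2]
top [ 281.4  -22.1 1473. ] 52.24242070029315
[-3.  -0.  -1.6]
dispenser [232.7 202.4] 0.71 [-1532.3 -1835.8  -340.7]
dispenser [199.8 278. ] 0.68 [-1155.8 -1459.2    35.8]
dispenser [324.6 204.8] 0.49 [-2545.8 -2849.2 -1354.2]
tube_mouth [223.6 210.6] 0.9 [-1436.7 -1740.2  -245.1]
cover [206.7 185.4 241.7 222.6] 0.83 
cover [175.7 273.6 206.2 313.6] 0.77 
cover [201.4 160.1 255.7 230.5] 0.2 
bearing_a_mid [320.5 203.3] 0.68 [-2513.  -2816.5 -1321.4]
bearing_a_mid [415.9 254.9] 0.41 [-3467.3 -3770.8 -2275.7]
big_bearing_mid [206.3 147.4] 0.72 [-1321.9 -1625.4  -130.3]
big_bearing_mid [351.4 196.1] 0.59 [-2838.5 -3141.9 -1646.9]
```

The camera rotation is roll-pitch-yaw, so I'll convert it in the helper.

```bash
cat >> h.py <<'E'
from scipy.spatial.transform import Rotation as Ro
_cap=capture
def capture(n):
    c=_cap(n);c["rotation"]=Ro.from_euler("xyz",c["rotation"]).as_matrix();return c
E
sed -i 's/scene0/&/; s/n+"0.png"/n+"1.png"/' a.py; python3 a.py | grep -v cover
python3 -c "
import cv2
for n in('scene1','top1'):
    i=cv2.imread('pics/'+n+'.png');cv2.imwrite('pics/'+n+'b.png',cv2.resize(i,(800,600),interpolation=cv2.INTER_CUBIC))"
```

```text
0.6 [162.  499.4 226.7] [3.1 0.  2.8]
scene [1399.6 -644.8  978.3] 45.092110520768266
[[ 0.6  0.5 -0.6]
 [ 0.8 -0.4  0.4]
 [-0.  -0.7 -0.7]]
dispenser [319.9 215.9] 0.96 [662.7  66.   78. ]
dispenser [284.1 162.6] 0.56 [379.1 166.1  48.5]
tube_mouth [315.5 185.9] 0.96 [549.9 147.9  70.8]
tube_mouth [277.4 131.1] 0.86 [251.1 237.4  73.2]
tube_mouth [223.6 257.6] 0.73 [ 583.6 -194.8   15.6]
bearing_a_mid [222.4 257.3] 0.53 [ 579.1 -195.8   13.6]
big_bearing_mid [199.  272.8] 0.86 [ 592.8 -274.8   18.2]
top [ 281.4  -22.1 1473. ] 52.24242070029315
[[ 0.  -1.   0.2]
 [-1.  -0.  -0. ]
 [ 0.  -0.2 -1. ]]
dispenser [230.9 200.5] 0.97 [568.2 126.6  71.9]
dispenser [200.3 279.8] 0.73 [305.  219.9  75.5]
tube_mouth [193.  299.6] 0.78 [241.4 242.   74.1]
tube_mouth [226.2 210.1] 0.64 [535.2 141.4  73.3]
bearing_a_mid [321.2 203.5] 0.62 [ 570.3 -181.2   16.3]
big_bearing_mid [351.7 195.2] 0.67 [ 600.8 -288.9   14.6]
```

View pics/top1b.png

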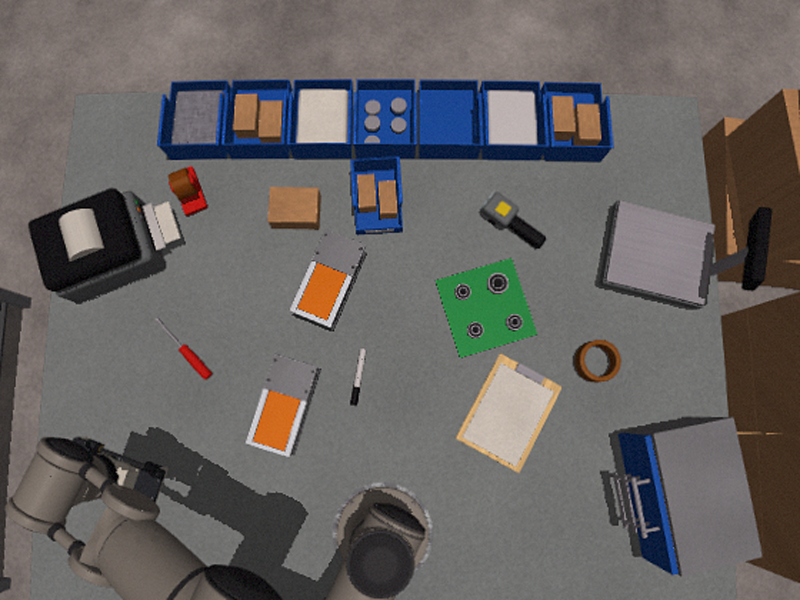

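View pics/scene1b.png

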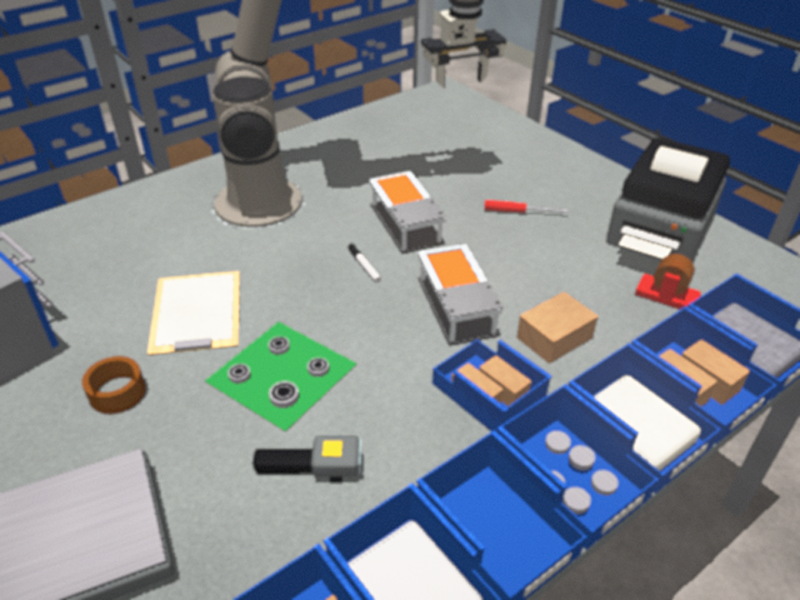

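Two dispensers fit the name: in the native top image the near one is at about (200,280) and the far one at about (231,200), roughly 350 mm and 600 mm from the base. The far one is the target. I'll measure its outline, the cover, and the bearings, and enlarge it in a crop.

```bash
cat > b.py <<'E'
from h import *
np.set_printoptions(precision=1,suppress=True)
ims=[]
for n in("top","scene"):
    c=capture(n);P=cloud(c);f=c["frame"].astype(int);hsv=cv2.cvtColor(c["frame"],cv2.COLOR_RGB2HSV)
    near=np.hypot(P[...,0]-580,P[...,1]-118)<140
    m=near&(P[...,2]>62)&(P[...,2]<92)
    m=cv2.morphologyEx(m.astype(np.uint8),cv2.MORPH_OPEN,np.ones((2,2),np.uint8))
    nn,lab,st,_=cv2.connectedComponentsWithStats(m);m=lab==1+np.argmax(st[1:,4])
    print(n,"frame top",cv2.minAreaRect(P[m][:,:2].astype(np.float32)),np.median(P[m][:,2]))
    og=near&(hsv[...,0]>5)&(hsv[...,0]<20)&(hsv[...,1]>150)&(hsv[...,2]>110)&(P[...,2]>55)
    og=cv2.morphologyEx(og.astype(np.uint8),cv2.MORPH_OPEN,np.ones((3,3),np.uint8))
    ct=max(cv2.findContours(og,0,1)[0],key=cv2.contourArea)[:,0]
    W=np.array([atz(c,p,74)[:2] for p in ct.astype(float)],np.float32)
    r=cv2.minAreaRect(W);print("cover",r,"z",np.median(P[og>0][:,2]));print(cv2.boxPoints(r))
    gm=(hsv[...,0]>50)&(hsv[...,0]<75)&(hsv[...,1]>120)
    gm=cv2.morphologyEx(gm.astype(np.uint8),cv2.MORPH_OPEN,np.ones((3,3),np.uint8))
    ct=max(cv2.findContours(gm,0,1)[0],key=cv2.contourArea)
    W=np.array([atz(c,p,3)[:2] for p in ct[:,0].astype(float)],np.float32);print("mat",cv2.minAreaRect(W))
    hull=np.zeros_like(gm);cv2.fillPoly(hull,[cv2.convexHull(ct)],1)
    hull=cv2.erode(hull,np.ones((5,5)));b=((hull>0)&(gm==0)).astype(np.uint8)
    nn,lab,st,ce=cv2.connectedComponentsWithStats(b)
    for i in range(1,nn):
        if st[i,4]>15: print("bearing px",ce[i],st[i,4],atz(c,ce[i],12)[:2],"z",np.median(P[lab==i][:,2]))
    u,v=proj(c,[[585,110,74]])[0].astype(int)
    ims.append(cv2.resize(c["frame"][v-50:v+50,u-66:u+66],(780,590),interpolation=cv2.INTER_CUBIC))
save("crop_top.png",ims[0]);save("crop_scene.png",ims[1])
E
python3 b.py
```

```text
top frame top ((480.5020446777344, 114.79601287841797), (438.73785400390625, 202.6187744140625), 9.71872615814209) 74.27238287368755
cover ((557.9290771484375, 145.24935913085938), (75.1021728515625, 117.6021728515625), 68.70218658447266) z 72.14019311053153
[[489.5 131.6]
 [599.1  88.9]
 [626.4 158.9]
 [516.8 201.6]]
mat ((533.4869384765625, -246.87840270996094), (198.92123413085938, 199.1527862548828), 16.9641056060791)
bearing px [348.1 197.9] 189 [ 591.7 -276.3] z 16.80033953094585
bearing px [323.4 203.7] 115 [ 570.5 -189.3] z 12.977418889964838
bearing px [359.8 225.1] 118 [ 495.7 -314.7] z 13.989119825811827
bearing px [332.3 230.6] 116 [ 476.3 -218.6] z 13.545062561866871
scene frame top ((952.6646728515625, -158.07843017578125), (173.299560546875, 1310.23876953125), 50.09742736816406) 72.86212009508961
cover ((559.2857055664062, 143.1943359375), (68.95654296875, 104.04051208496094), 67.93179321289062) z 70.4945867516409
[[498.1 130.8]
 [594.5  91.7]
 [620.4 155.6]
 [524.  194.7]]
mat ((537.40625, -250.73275756835938), (195.78521728515625, 196.22059631347656), 16.925739288330078)
bearing px [194.7 241.2] 174 [ 480.6 -222.4] z 12.263777663630322
bearing px [222.2 256.3] 193 [ 574.2 -193.5] z 12.965856870404878
bearing px [166.9 260.7] 199 [ 500.1 -317.7] z 12.291502318832386
bearing px [198.3 275.4] 354 [ 594.2 -278.4] z 16.13407898464311
```

View pics/crop_top.png

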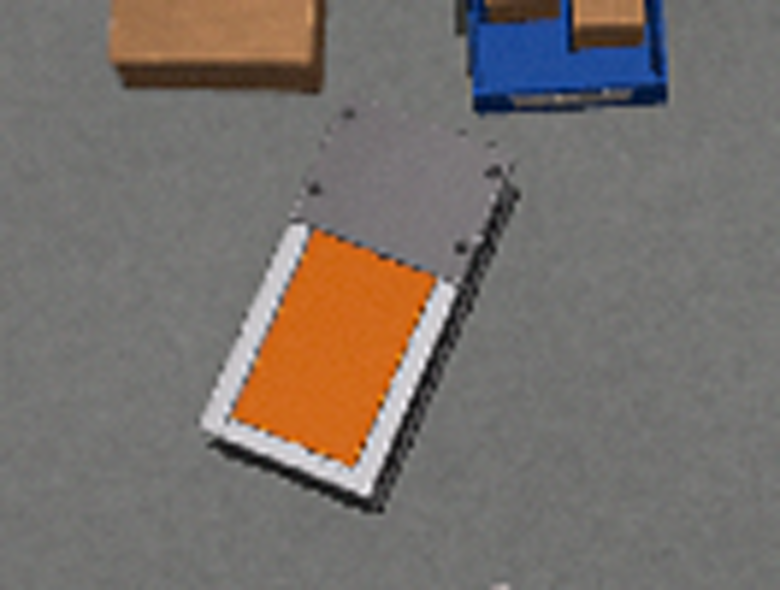

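The crop confirms the far dispenser: orange plate at about (335,345), U-shaped white rails, and the grey hood at the upper right of it, so it opens up and to the right. Next I'll fit the white U outline for its pose and write a move calculator.

```bash
cat >> h.py <<'E'
def mv(*targets):
    """rows for targets (x,y,z,yaw or None): slide,rot from present pose"""
    o=get_obs();p=np.array(o["tool_pos"]);R=Ro.from_euler("xyz",o["tcp_rot"])
    print("t",round(o["time"],2),"pos",np.round(p,1),"rot",np.round(o["tcp_rot"],3),"F",np.round(o["contact_force"],1),"w",round(o["grip_width"],1))
    for x,y,z,yaw in targets:
        T=Ro.from_euler("xyz",[np.pi,0,yaw])
        print([x,y,z],"slide",np.round(R.inv().apply(np.array([x,y,z])-p)/200,4),"rot",np.round((R.inv()*T).as_rotvec()/np.pi,4))
E
cat > c.py <<'E'
from h import *
np.set_printoptions(precision=1,suppress=True)
C=[]
for n in("top","scene"):
    c=capture(n);f=c["frame"];hsv=cv2.cvtColor(f,cv2.COLOR_RGB2HSV)
    u0,v0=proj(c,[[565,140,74]])[0].astype(int)
    box=np.zeros(f.shape[:2],bool);box[v0-40:v0+40,u0-40:u0+40]=1
    w=box&(hsv[...,1]<40)&(hsv[...,2]>165)
    og=box&(hsv[...,0]>5)&(hsv[...,0]<20)&(hsv[...,1]>150)
    m=cv2.morphologyEx((w|og).astype(np.uint8),cv2.MORPH_OPEN,np.ones((3,3),np.uint8))
    ct=max(cv2.findContours(m,0,1)[0],key=cv2.contourArea)[:,0]
    W=np.array([atz(c,p,74)[:2] for p in ct.astype(float)],np.float32)
    r=cv2.minAreaRect(W);b=cv2.boxPoints(r)
    L=max(((b[(i+1)%4]-b[i]) for i in range(4)),key=np.linalg.norm);L=L*np.sign(L[0]);a=np.arctan2(L[1],L[0])
    e=np.array([np.cos(a),np.sin(a)]);ce=np.array(r[0])
    print(n,r,"yaw",round(a,4),"mouth",ce-19*e,"exp 130x104")
mv((350,330,227,2.77))
c=capture("scene");u,v=proj(c,[[162,499,250]])[0].astype(int);print(u,v,f.shape)
save("grip.png",cv2.resize(c["frame"][max(v-45,0):v+25,u-45:u+45],(720,560),interpolation=cv2.INTER_CUBIC))
E
python3 c.py
```

```text
top ((552.4739990234375, 148.37376403808594), (103.78617858886719, 130.0313262939453), 68.03167724609375) yaw -0.3834 mouth [534.9 155.5] exp 130x104
scene ((545.2985229492188, 148.46783447265625), (232.0646514892578, 389.6586608886719), 46.03133010864258) yaw -0.7674 mouth [531.6 161.7] exp 130x104
t 1.4 pos [162.  499.4 226.8] rot [3.1 0.  2.8] F [ 0.2 -0.7 -0.1] w 92.0
[350, 330, 227] slide [-1.2 -0.5 -0. ] rot [0. 0. 0.]
322 50 (420, 560, 3)
```

View pics/grip.png

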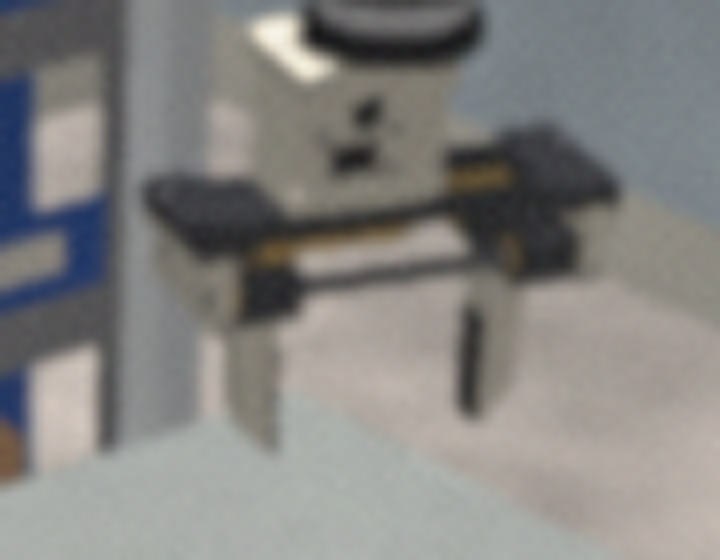

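```bash
cat > m.py <<'E'
import sys
from h import *
np.set_printoptions(suppress=True)
a=[float(x) for x in sys.argv[1:]]
mv(*[a[i:i+4] for i in range(0,len(a),4)])
E
python3 m.py 310 360 200 2.764 450 230 170 2.764 527 158 130 2.764
```

```text
t 1.45 pos [162.  499.4 226.7] rot [3.141 0.    2.828] F [-0.1 -0.8  0. ] w 92.1
[310.0, 360.0, 200.0] slide [-0.9189 -0.4346  0.1337] rot [0.     0.     0.0203]
[450.0, 230.0, 170.0] slide [-1.7853 -0.8368  0.2837] rot [0.     0.     0.0203]
[527.0, 158.0, 130.0] slide [-2.2626 -1.0604  0.4837] rot [0.     0.     0.0203]
```

>>> servo_tool(
  slide=[
    [-0.25,-0.12,0.03],
    [-0.5,-0.24,0.06],
    [-0.75,-0.36,0.1],
    [-0.92,-0.435,0.134],
  ],
  rot=[
    [0,0,0.0203],
    [0,0,0.0203],
    [0,0,0.0203],
    [0,0,0.0203],
  ],
  claw=[0,0,0,0],
)

```text
time: 1.95
tool_pos: [311.6, 358.2, 199.8]
tcp_rot: [3.141, 0.0, 2.763]
contact_force: [0.3, 0.6, -0.2]
grip_width: 56.6
```

```bash
python3 m.py 480 200 150 2.764
```

```text
t 1.95 pos [311.6 358.2 199.8] rot [3.141 0.    2.763] F [ 0.3  0.6 -0.2] w 56.6
[480.0, 200.0, 150.0] slide [-1.0748 -0.4236  0.2495] rot [ 0.0001  0.0001 -0.0004]
```

>>> servo_tool(
  slide=[
    [-0.28,-0.12,0.07],
    [-0.56,-0.24,0.14],
    [-0.8,-0.33,0.2],
    [-1.0,-0.4,0.28],
  ],
  rot=[
    [0,0,0],
    [0,0,0],
    [0,0,0],
    [0,0,0],
  ],
  claw=[0,0,0,0],
)

```text
time: 2.45
tool_pos: [468.3, 210.2, 143.8]
tcp_rot: [3.141, 0.001, 2.763]
contact_force: [0.1, 0.3, 0.1]
grip_width: 16.4
```

```bash
python3 m.py 528 157.5 88 2.764
```

```text
t 2.45 pos [468.3 210.2 143.8] rot [3.141 0.001 2.763] F [0.1 0.3 0.1] w 16.4
[528.0, 157.5, 88.0] slide [-0.3742 -0.1346  0.2795] rot [ 0.0003  0.0003 -0.0004]
```

>>> servo_tool(
  slide=[
    [-0.2,-0.07,0.1],
    [-0.375,-0.135,0.22],
    [-0.375,-0.135,0.28],
    [-0.375,-0.135,0.28],
  ],
  rot=[
    [0,0,0],
    [0,0,0],
    [0,0,0],
    [0,0,0],
  ],
  claw=[0,0,0,0],
)

```text
time: 2.95
tool_pos: [525.2, 159.2, 87.0]
tcp_rot: [-3.141, -0.003, 2.764]
contact_force: [-0.8, -0.3, 0.1]
grip_width: 0.3
```

```bash
cat > g.py <<'E'
from h import *
mv((528,157.5,78,2.764))
ims=[]
for n in("top","scene"):
    c=capture(n);o=get_obs();u,v=proj(c,[o["tool_pos"]])[0];print(n,u,v)
    f=c["frame"].copy();ui,vi=int(u),int(v)
    k=cv2.resize(f[vi-35:vi+35,ui-25:ui+25],(400,560),interpolation=cv2.INTER_CUBIC)
    p=(int((u-ui+25.5)*8),int((v-vi+35.5)*8));cv2.drawMarker(k,p,(255,0,255),0,20,1)
    ims.append(k)
save("close1.png",np.hstack(ims))
E
python3 g.py
```

```text
t 2.95 pos [525.2 159.2  87. ] rot [-3.141e+00 -3.000e-03  2.764e+00] F [-0.8 -0.3  0.1] w 0.3
[528, 157.5, 78] slide [-0.016  -0.0026  0.045 ] rot [-0.0003 -0.0008 -0.0001]
top 220.09948045343242 212.15428116232297
scene 313.58450249761717 175.53547062246815
```

View pics/close1.png

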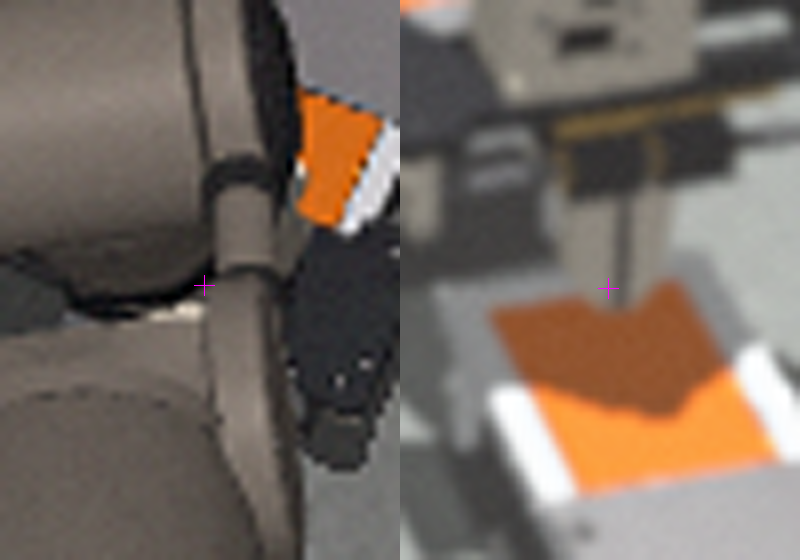

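The scene view shows the closed fingertips centred over the far cover near the mouth end. Now I'll feel for the surface.

>>> servo_tool(
  slide=[
    [-0.016,-0.003,0.03],
    [-0.016,-0.003,0.045],
    [-0.016,-0.003,0.0525],
  ],
  rot=[
    [0,0,0],
    [0,0,0],
    [0,0,0],
  ],
  claw=[0,0,0],
)

```text
time: 3.42
tool_pos: [529.0, 157.5, 77.4]
tcp_rot: [3.142, -0.0, 2.764]
contact_force: [0.1, 0.3, -0.2]
grip_width: 0.7
```

>>> servo_tool(
  slide=[
    [0,0,0.005],
    [0,0,0.01],
    [0,0,0.01],
  ],
  rot=[
    [0,0,0],
    [0,0,0],
    [0,0,0],
  ],
  claw=[0,0,0],
)

```text
time: 3.8
tool_pos: [529.1, 157.2, 75.4]
tcp_rot: [3.142, -0.0, 2.764]
contact_force: [-0.0, 0.4, -0.3]
grip_width: 0.0
```

>>> servo_tool(
  slide=[
    [0,0,0.005],
    [0,0,0.008],
    [0,0,0.008],
  ],
  rot=[
    [0,0,0],
    [0,0,0],
    [0,0,0],
  ],
  claw=[0,0,0],
)

```text
time: 4.18
tool_pos: [529.1, 157.3, 73.8]
tcp_rot: [3.142, -0.0, 2.764]
contact_force: [-0.2, 0.2, 0.4]
grip_width: 0.6
```

>>> servo_tool(
  slide=[
    [0,0,0.003],
    [0,0,0.006],
    [0,0,0.006],
  ],
  rot=[
    [0,0,0],
    [0,0,0],
    [0,0,0],
  ],
  claw=[0,0,0],
)

```text
time: 4.55
tool_pos: [529.1, 157.3, 72.6]
tcp_rot: [3.142, -0.0, 2.764]
contact_force: [0.8, -0.6, -0.3]
grip_width: 0.7
```

>>> servo_tool(
  slide=[
    [0,0,0.003],
    [0,0,0.006],
    [0,0,0.006],
  ],
  rot=[
    [0,0,0],
    [0,0,0],
    [0,0,0],
  ],
  claw=[0,0,0],
)

```text
time: 4.92
tool_pos: [529.2, 157.3, 71.6]
tcp_rot: [3.141, 0.0, 2.764]
contact_force: [-1.3, 0.5, 1.9]
grip_width: 0.3
```

>>> servo_tool(
  slide=[
    [0,0,0.003],
    [0,0,0.006],
    [0,0,0.006],
  ],
  rot=[
    [0,0,0],
    [0,0,0],
    [0,0,0],
  ],
  claw=[0,0,0],
)

```text
time: 5.3
tool_pos: [529.2, 157.3, 70.4]
tcp_rot: [3.141, 0.0, 2.764]
contact_force: [-1.3, -0.3, 4.9]
grip_width: 0.5
```

>>> servo_tool(
  slide=[
    [0,0,0.003],
    [0,0,0.004],
    [0,0,0.004],
    [0,0,0.004],
  ],
  rot=[
    [0,0,0],
    [0,0,0],
    [0,0,0],
    [0,0,0],
  ],
  claw=[0,0,0,0],
)

```text
time: 5.8
tool_pos: [529.2, 157.3, 69.8]
tcp_rot: [3.141, 0.0, 2.764]
contact_force: [-1.6, 0.4, 6.6]
grip_width: 0.4
```

>>> servo_tool(
  slide=[
    [0,0,0.003],
    [0,0,0.005],
    [0,0,0.005],
    [0,0,0.005],
  ],
  rot=[
    [0,0,0],
    [0,0,0],
    [0,0,0],
    [0,0,0],
  ],
  claw=[0,0,0,0],
)

```text
time: 6.3
tool_pos: [529.2, 157.3, 69.1]
tcp_rot: [3.141, 0.0, 2.764]
contact_force: [-3.3, -0.4, 9.7]
grip_width: 0.3
```

>>> servo_tool(
  slide=[
    [0,0,0.003],
    [0,0,0.006],
    [0,0,0.006],
  ],
  rot=[
    [0,0,0],
    [0,0,0],
    [0,0,0],
  ],
  claw=[0,0,0],
)

```text
time: 6.68
tool_pos: [529.4, 157.3, 68.2]
tcp_rot: [3.141, 0.001, 2.764]
contact_force: [-3.9, -1.4, 11.7]
grip_width: 0.7
```

```bash
cat > v.py <<'E'
import sys
from h import *
c=capture("scene");mv()
u,v=proj(c,[[535,155,74]])[0].astype(int)
save(sys.argv[1],cv2.resize(c["frame"][v-45:v+30,u-50:u+50],(800,600),interpolation=cv2.INTER_CUBIC))
E
python3 v.py press.png
```

```text
t 6.72 pos [529.3 157.3  68.2] rot [3.141e+00 1.000e-03 2.764e+00] F [-3.7 -0.4 11.7] w 0.6
```

View pics/press.png

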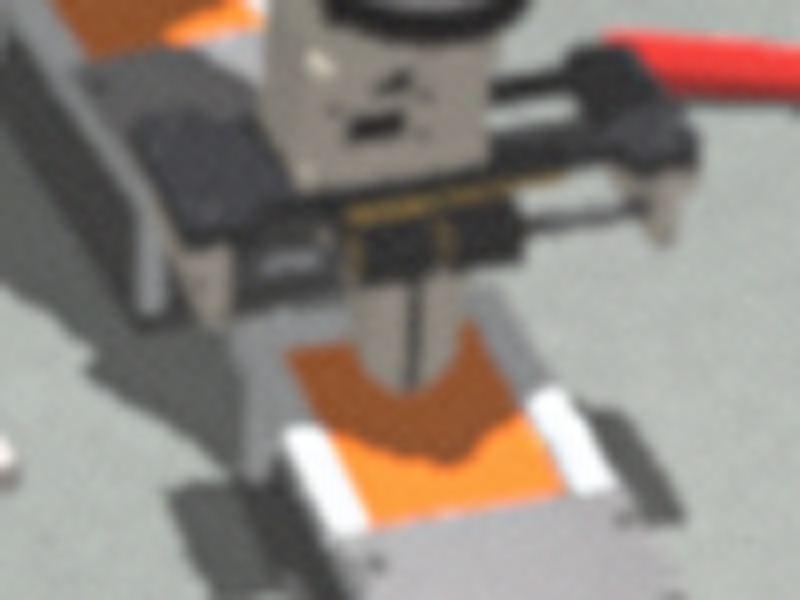

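Pressed at 11.7 N with the plate intact. I'll press slightly more and drag it open, along −x of the tool.

>>> servo_tool(
  slide=[
    [0,0,0.006],
    [-0.02,0,0.008],
    [-0.06,0,0.008],
    [-0.1,0,0.008],
    [-0.14,0,0.008],
  ],
  rot=[
    [0,0,0],
    [0,0,0],
    [0,0,0],
    [0,0,0],
    [0,0,0],
  ],
  claw=[0,0,0,0,0],
)

```text
time: 7.35
tool_pos: [555.9, 146.6, 67.3]
tcp_rot: [3.141, 0.002, 2.764]
contact_force: [-4.9, -3.0, 15.1]
grip_width: 0.5
```

```bash
cat > cov.py <<'E'
from h import *
np.set_printoptions(precision=1,suppress=True)
mv();E=np.array([np.cos(-.378),np.sin(-.378)]);M=np.array([535,155.])
for n in("scene","top"):
    c=capture(n);f=c["frame"];hsv=cv2.cvtColor(f,cv2.COLOR_RGB2HSV);P=cloud(c)
    og=(hsv[...,0]>5)&(hsv[...,0]<20)&(hsv[...,1]>150)&(np.hypot(P[...,0]-560,P[...,1]-145)<90)&(P[...,2]>60)&(P[...,2]<85)
    v,u=np.nonzero(og)
    if len(u)<10: print(n,"hidden");continue
    W=np.array([atz(c,p,72)[:2] for p in np.c_[u,v].astype(float)])
    s=(W-M)@E;print(n,"orange along x",np.percentile(s,[1,99]),"y",np.percentile((W-M)@np.array([-E[1],E[0]]),[1,99]),len(u))
E
python3 cov.py
```

```text
t 7.35 pos [555.9 146.6  67.3] rot [3.1 0.  2.8] F [-4.9 -3.  15.1] w 0.5
scene orange along x [ 9.7 75.9] y [-35.6  30. ] 245
top orange along x [66.9 82.5] y [-38.1 -23.8] 20
```

>>> servo_tool(
  slide=[
    [-0.05,0,0],
    [-0.1,0,0],
    [-0.15,0,0],
    [-0.2,0,0],
    [-0.22,0,0],
  ],
  rot=[
    [0,0,0],
    [0,0,0],
    [0,0,0],
    [0,0,0],
    [0,0,0],
  ],
  claw=[0,0,0,0,0],
)

```text
time: 8.07
tool_pos: [593.9, 131.5, 66.8]
tcp_rot: [-3.141, -0.005, 2.764]
contact_force: [-14.4, 4.8, 18.5]
grip_width: 0.5
```

```bash
python3 cov.py; python3 v.py open.png
```

```text
t 8.07 pos [593.9 131.5  66.8] rot [-3.1 -0.   2.8] F [-14.4   4.8  18.5] w 0.5
scene orange along x [46.6 75.9] y [-35.9  29.1] 56
top hidden
t 8.22 pos [594.1 131.5  67. ] rot [-3.141 -0.004  2.764] F [-11.8   2.1  20.1] w 0.4
```

View pics/open.png

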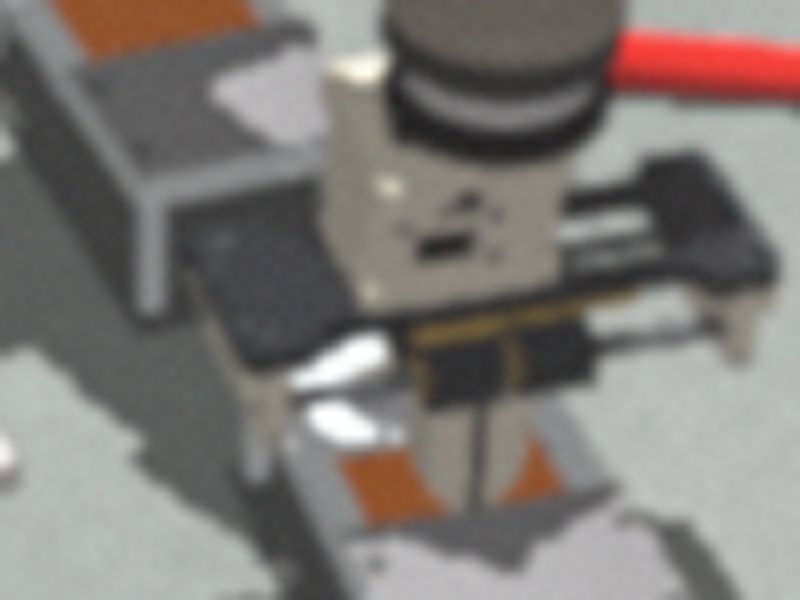

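>>> servo_tool(
  slide=[
    [0,0,-0.04],
    [0,0,-0.2],
    [-0.09,-0.29,-0.33],
    [-0.18,-0.58,-0.33],
    [-0.26,-0.86,-0.33],
  ],
  rot=[
    [0,0,0],
    [0,0,0],
    [0,0,0],
    [0,0,0],
    [0,0,0],
  ],
  claw=[0,0,0,40,60],
)

```text
time: 8.85
tool_pos: [580.9, -50.0, 131.7]
tcp_rot: [3.141, 0.001, 2.765]
contact_force: [0.3, 0.2, -0.5]
grip_width: 16.0
```

```bash
python3 cov.py; python3 m.py 572.3 -191.4 60 2.764 572.3 -191.4 40 2.764
```

```text
t 8.85 pos [580.9 -50.  131.7] rot [3.1 0.  2.8] F [ 0.3  0.2 -0.5] w 16.0
scene orange along x [34.8 76.4] y [-35.7  32.5] 225
top orange along x [31.7 83.7] y [-36.7  37. ] 347
t 8.95 pos [580.5 -54.  131.3] rot [-3.14   0.     2.758] F [1.6 0.6 0.1] w 23.7
[572.3, -191.4, 60.0] slide [-0.2191 -0.652   0.3575] rot [-0.0005  0.0001 -0.0019]
[572.3, -191.4, 40.0] slide [-0.219  -0.6518  0.4575] rot [-0.0005  0.0001 -0.0019]
```

The cover reads +32 to +84 from the mouth, which is fully open. I'll move above bearing b and measure the hole while the top view is clear.

>>> servo_tool(
  slide=[
    [-0.09,-0.25,0.08],
    [-0.17,-0.5,0.2],
    [-0.219,-0.652,0.3],
    [-0.219,-0.652,0.3575],
  ],
  rot=[
    [0,0,0],
    [0,0,0],
    [0,0,0],
    [0,0,0],
  ],
  claw=[60,60,60,60],
)

```text
time: 9.45
tool_pos: [573.0, -187.1, 58.4]
tcp_rot: [3.141, -0.002, 2.761]
contact_force: [0.1, 0.6, 0.5]
grip_width: 58.9
```

```bash
cat > d.py <<'E'
from h import *
mv()
ims=[]
for n in("top","scene"):
    c=capture(n)
    for r in mark_of("tube_mouth",n): print(n,np.round(r["xy"],1),round(r["confidence"],2),np.round(atz(c,r["xy"],66)[:2],1))
    u,v=proj(c,[[535,155,66]])[0];ui,vi=int(u),int(v)
    k=cv2.resize(c["frame"][vi-12:vi+12,ui-16:ui+16],(400,300),interpolation=cv2.INTER_CUBIC)
    th=np.linspace(0,2*np.pi,60);q=proj(c,np.c_[535+22*np.cos(th),155+22*np.sin(th),66+0*th])
    q=((q-[ui-16,vi-12]+.5)*12.5).astype(np.int32);cv2.polylines(k,[q],True,(255,0,255),1)
    o=get_obs()["tool_pos"];u,v=proj(c,[[o[0],o[1],12]])[0];ui,vi=int(u),int(v)
    k2=cv2.resize(c["frame"][vi-12:vi+12,ui-16:ui+16],(400,300),interpolation=cv2.INTER_CUBIC)
    q=proj(c,np.c_[572.3+20*np.cos(th),-191.4+20*np.sin(th),15+0*th])
    q=((q-[ui-16,vi-12]+.5)*12.5).astype(np.int32);cv2.polylines(k2,[q],True,(255,0,255),1)
    ims.append(np.vstack([k,k2]))
save("hole.png",np.hstack(ims))
E
python3 d.py
```

```text
t 9.45 pos [ 573.  -187.1   58.4] rot [ 3.141e+00 -2.000e-03  2.761e+00] F [0.1 0.6 0.5] w 58.9
top [192.5 302. ] 0.86 [233.4 244.9]
top [224.1 210. ] 0.77 [536.8 149.3]
scene [278.1 133.2] 0.84 [253.7 238.3]
scene [314.6 185.6] 0.77 [542.7 150.9]
```

View pics/hole.png

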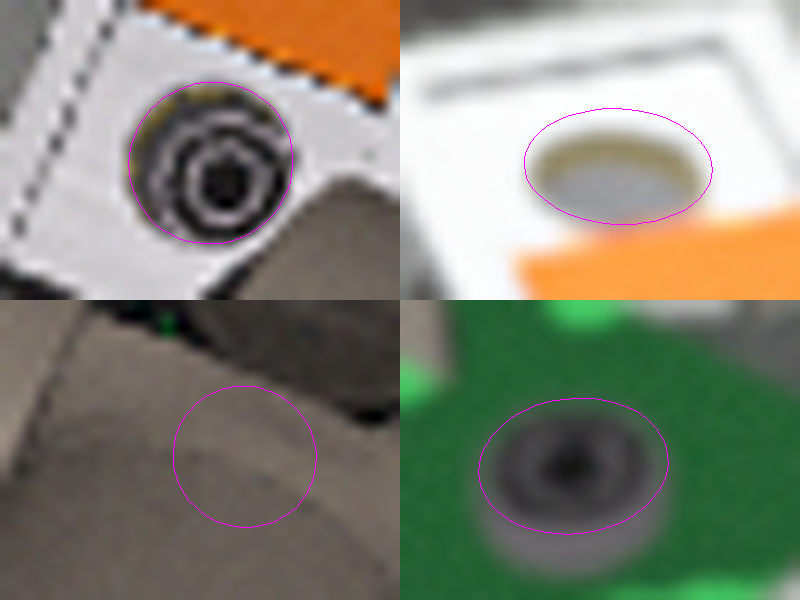

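```bash
python3 m.py 572 -191 11 2.764
```

```text
t 9.65 pos [ 574.  -184.2   60.2] rot [ 3.141 -0.     2.765] F [-0.8 -0.5  0.3] w 60.0
[572.0, -191.0, 11.0] slide [-0.0034 -0.0353  0.246 ] rot [ 0.0001 -0.0001  0.0004]
```

>>> servo_tool(
  slide=[
    [-0.003,-0.035,0.1],
    [-0.003,-0.035,0.2],
    [-0.003,-0.035,0.245],
    [-0.003,-0.035,0.245],
  ],
  rot=[
    [0,0,0],
    [0,0,0],
    [0,0,0],
    [0,0,0],
  ],
  claw=[60,60,60,60],
)

```text
time: 10.15
tool_pos: [571.9, -191.6, 11.3]
tcp_rot: [3.141, -0.0, 2.765]
contact_force: [0.3, -0.1, 1.2]
grip_width: 59.6
```

>>> servo_tool(
  slide=[
    [0,0,0],
    [0,0,0],
    [0,0,0],
    [0,0,0],
    [0,0,0],
  ],
  rot=[
    [0,0,0],
    [0,0,0],
    [0,0,0],
    [0,0,0],
    [0,0,0],
  ],
  claw=[30,30,30,30,30],
)

```text
time: 10.78
tool_pos: [572.0, -192.5, 11.7]
tcp_rot: [3.141, 0.001, 2.764]
contact_force: [-1.0, 1.2, 5.6]
grip_width: 37.9
```

```bash
cat > w.py <<'E'
import sys
from h import *
mv();o=get_obs()["tool_pos"]
c=capture("scene");u,v=proj(c,[o])[0];ui,vi=int(u),int(v)
print("tcp px",u,v)
k=cv2.resize(c["frame"][vi-20:vi+16,ui-24:ui+24],(800,600),interpolation=cv2.INTER_CUBIC)
cv2.drawMarker(k,(int((u-ui+24.5)*16.67),int((v-vi+20.5)*16.67)),(255,0,255),0,20,1)
save(sys.argv[1],k)
E
python3 w.py grasp.png
```

```text
t 10.78 pos [ 572.  -192.5   11.7] rot [3.141e+00 1.000e-03 2.764e+00] F [-1.   1.2  5.6] w 37.9
tcp px 222.04058656470795 255.71994792445247
```

View pics/grasp.png

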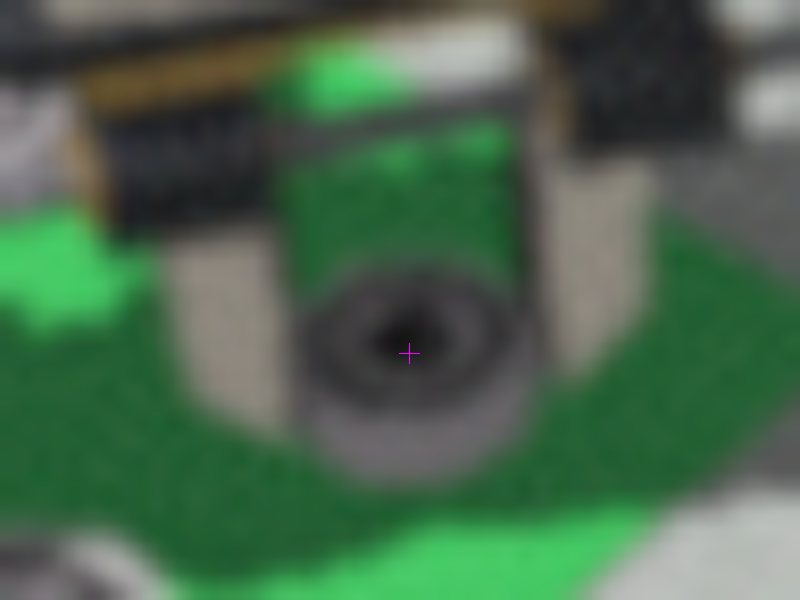

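Bearing b is held squarely between the tips at about (410,345). Lift and carry.

>>> servo_tool(
  slide=[
    [0,0,-0.15],
    [0.05,0.1,-0.4],
    [0.15,0.35,-0.55],
    [0.28,0.62,-0.55],
    [0.4,0.85,-0.55],
  ],
  rot=[
    [0,0,0],
    [0,0,0],
    [0,0,0],
    [0,0,0],
    [0,0,0],
  ],
  claw=[30,30,30,30,30],
)

```text
time: 11.45
tool_pos: [559.5, -3.1, 121.3]
tcp_rot: [3.141, 0.0, 2.764]
contact_force: [1.3, -0.2, 0.1]
grip_width: 37.9
```

>>> servo_tool(
  slide=[
    [0.13,0.23,0],
    [0.26,0.46,0],
    [0.4,0.69,0],
    [0.41,0.7,0.08],
    [0.41,0.7,0.08],
  ],
  rot=[
    [0,0,0],
    [0,0,0],
    [0,0,0],
    [0,0,0],
    [0,0,0],
  ],
  claw=[30,30,30,30,30],
)

```text
time: 12.08
tool_pos: [534.1, 155.1, 103.5]
tcp_rot: [-3.139, -0.003, 2.765]
contact_force: [0.3, -0.8, -1.5]
grip_width: 37.7
```

```bash
python3 m.py 535 155 90 2.764
```

```text
t 12.07 pos [534.1 155.1 103.5] rot [-3.139 -0.003  2.765] F [ 0.3 -0.8 -1.5] w 37.7
[535.0, 155.0, 90.0] slide [-0.0047  0.0013  0.0674] rot [-0.0007 -0.0009  0.0003]
```

>>> servo_tool(
  slide=[
    [-0.004,0.001,0.05],
    [-0.004,0.001,0.1],
    [-0.004,0.001,0.1],
  ],
  rot=[
    [0,0,0],
    [0,0,0],
    [0,0,0],
  ],
  claw=[30,30,30],
)

```text
time: 12.45
tool_pos: [535.7, 154.5, 84.0]
tcp_rot: [-3.141, -0.002, 2.763]
contact_force: [0.1, 0.5, -0.7]
grip_width: 37.2
```

```bash
python3 w.py over.png
```

```text
t 12.45 pos [535.7 154.5  84. ] rot [-3.141e+00 -2.000e-03  2.763e+00] F [ 0.1  0.5 -0.7] w 37.2
tcp px 314.27581506288266 179.05256046438237
```

View pics/over.png

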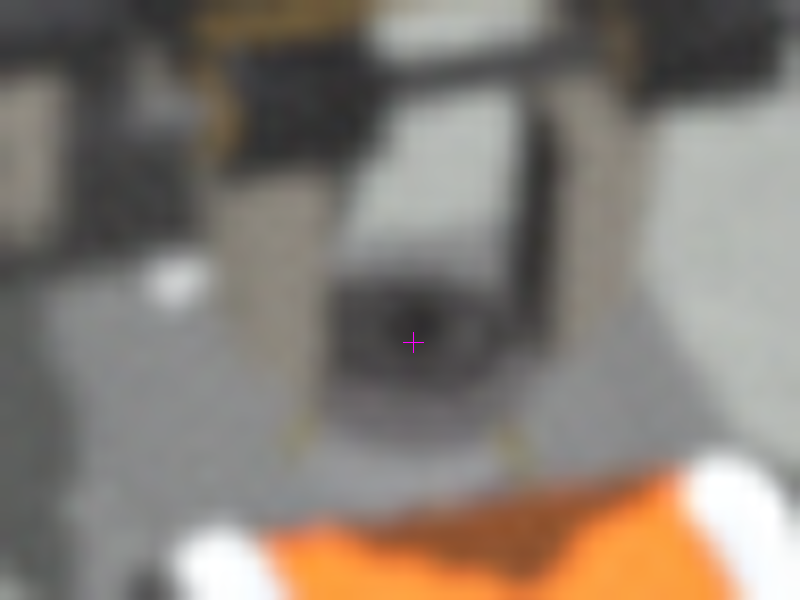

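In this view the bearing sits over the hole, slightly right of centre by roughly 1 mm. I'll nudge it over and lower it, watching for the deck at TCP z≈74.7.

>>> servo_tool(
  slide=[
    [0.002,-0.004,0.025],
    [0.002,-0.004,0.045],
    [0.002,-0.004,0.052],
    [0.002,-0.004,0.052],
  ],
  rot=[
    [0,0,0],
    [0,0,0],
    [0,0,0],
    [0,0,0],
  ],
  claw=[30,30,30,30],
)

```text
time: 13.0
tool_pos: [535.4, 154.8, 74.7]
tcp_rot: [3.142, -0.0, 2.764]
contact_force: [-1.0, -0.4, -0.3]
grip_width: 38.3
```

>>> servo_tool(
  slide=[
    [0,-0.003,0],
    [0,-0.003,0.005],
    [0,-0.003,0.01],
    [0,-0.003,0.01],
  ],
  rot=[
    [0,0,0],
    [0,0,0],
    [0,0,0],
    [0,0,0],
  ],
  claw=[30,30,30,30],
)

```text
time: 13.5
tool_pos: [535.2, 154.2, 72.6]
tcp_rot: [-3.142, -0.0, 2.764]
contact_force: [-0.6, -0.1, -1.0]
grip_width: 38.2
```

No contact below deck level, so the bearing is in the hole. Lower a little more and release.

>>> servo_tool(
  slide=[
    [0,0,0.007],
    [0,0,0.012],
    [0,0,0.012],
    [0,0,0.012],
    [0,0,0.012],
  ],
  rot=[
    [0,0,0],
    [0,0,0],
    [0,0,0],
    [0,0,0],
    [0,0,0],
  ],
  claw=[30,30,42,46,46],
)

```text
time: 14.12
tool_pos: [535.3, 154.2, 70.4]
tcp_rot: [3.141, 0.0, 2.764]
contact_force: [0.6, -0.4, -0.4]
grip_width: 46.0
```

>>> servo_tool(
  slide=[
    [0,0,-0.05],
    [0,0,-0.3],
    [-0.1,-0.27,-0.3],
    [-0.22,-0.54,-0.3],
    [-0.34,-0.8,-0.3],
  ],
  rot=[
    [0,0,0],
    [0,0,0],
    [0,0,0],
    [0,0,0],
    [0,0,0],
  ],
  claw=[46,46,60,60,60],
)

```text
time: 14.75
tool_pos: [539.7, -21.2, 131.5]
tcp_rot: [3.141, 0.002, 2.765]
contact_force: [1.4, 0.0, 0.1]
grip_width: 60.1
```

```bash
python3 m.py 478.5 -220.5 60 2.764
cat > t.py <<'E'
import sys
from h import *
c=capture("top")
u,v=proj(c,[[535,155,66]])[0];ui,vi=int(u),int(v)
k=cv2.resize(c["frame"][vi-18:vi+18,ui-24:ui+24],(400,300),interpolation=cv2.INTER_CUBIC)
d=capture("scene")
u,v=proj(d,[[535,155,66]])[0];ui,vi=int(u),int(v)
k2=cv2.resize(d["frame"][vi-18:vi+18,ui-24:ui+24],(400,300),interpolation=cv2.INTER_CUBIC)
save(sys.argv[1],np.hstack([k,k2]))
P=cloud(c);m=np.hypot(P[...,0]-535,P[...,1]-155)<14
print("hole z",np.round(np.percentile(P[m][:,2],[10,50,90]),1),m.sum())
E
python3 t.py in3.png
```

```text
t 14.75 pos [539.7 -21.2 131.5] rot [3.141 0.002 2.765] F [1.4 0.  0.1] w 60.1
[478.5, -220.5, 60.0] slide [-0.0817 -1.0392  0.357 ] rot [0.0001 0.0005 0.0002]
hole z [40.7 44.1 47.6] 53
```

View pics/in3.png

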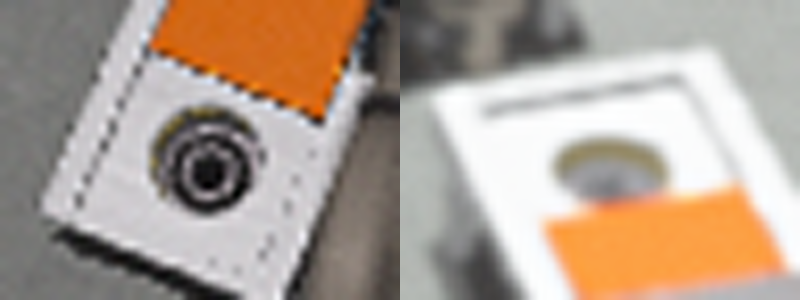

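The third bearing lies flat: the stack top reads 44 mm, as expected for three. Now bearing a.

>>> servo_tool(
  slide=[
    [-0.02,-0.28,0.05],
    [-0.04,-0.56,0.1],
    [-0.06,-0.84,0.2],
    [-0.08,-1.0,0.35],
    [-0.08,-1.0,0.35],
  ],
  rot=[
    [0,0,0],
    [0,0,0],
    [0,0,0],
    [0,0,0],
    [0,0,0],
  ],
  claw=[60,60,60,60,60],
)

```text
time: 15.48
tool_pos: [479.2, -212.2, 59.0]
tcp_rot: [3.141, -0.003, 2.761]
contact_force: [0.0, 0.6, -0.2]
grip_width: 60.1
```

Run:
```python
from h import *
import time
for i in range(3): capture("scene")
mv((478,-220.5,11,2.764))
```

```text
t 15.62 pos [ 481.4 -210.6   61.2] rot [3.141e+00 1.000e-03 2.765e+00] F [-0.2 -0.9  0.1] w 60.3
[478, -220.5, 11] slide [-0.002  -0.0526  0.2511] rot [0.0001 0.0004 0.0002]
```

>>> servo_tool(
  slide=[
    [-0.002,-0.052,0.1],
    [-0.002,-0.052,0.2],
    [-0.002,-0.052,0.25],
    [-0.002,-0.052,0.25],
  ],
  rot=[
    [0,0,0],
    [0,0,0],
    [0,0,0],
    [0,0,0],
  ],
  claw=[60,60,60,60],
)

```text
time: 16.12
tool_pos: [477.5, -220.4, 10.5]
tcp_rot: [3.141, -0.0, 2.765]
contact_force: [-0.0, 0.6, -0.7]
grip_width: 59.9
```

>>> servo_tool(
  slide=[
    [0,0,0],
    [0,0,0],
    [0,0,0],
    [0,0,0],
    [0,0,0],
  ],
  rot=[
    [0,0,0],
    [0,0,0],
    [0,0,0],
    [0,0,0],
    [0,0,0],
  ],
  claw=[30,30,30,30,30],
)

```text
time: 16.75
tool_pos: [477.5, -221.4, 10.8]
tcp_rot: [3.142, 0.001, 2.764]
contact_force: [0.6, 0.7, 5.1]
grip_width: 38.2
```

>>> servo_tool(
  slide=[
    [0,0,-0.15],
    [0.05,0.1,-0.4],
    [0.12,0.38,-0.55],
    [0.18,0.65,-0.55],
    [0.24,0.9,-0.55],
  ],
  rot=[
    [0,0,0],
    [0,0,0],
    [0,0,0],
    [0,0,0],
    [0,0,0],
  ],
  claw=[30,30,30,30,30],
)

```text
time: 17.38
tool_pos: [499.0, -34.6, 120.7]
tcp_rot: [3.141, 0.001, 2.764]
contact_force: [0.2, 0.7, -0.8]
grip_width: 38.1
```

```bash
python3 m.py 535.3 154.2 105 2.764
```

```text
t 17.38 pos [499.  -34.6 120.7] rot [3.141 0.001 2.764] F [ 0.2  0.7 -0.8] w 38.1
[535.3, 154.2, 105.0] slide [0.1794 0.9443 0.0788] rot [ 0.0001  0.0003 -0.0001]
```

>>> servo_tool(
  slide=[
    [0.05,0.27,0],
    [0.1,0.54,0],
    [0.15,0.8,0.04],
    [0.18,0.92,0.1],
    [0.18,0.92,0.16],
  ],
  rot=[
    [0,0,0],
    [0,0,0],
    [0,0,0],
    [0,0,0],
    [0,0,0],
  ],
  claw=[30,30,30,30,30],
)

```text
time: 18.0
tool_pos: [532.9, 149.6, 87.4]
tcp_rot: [-3.141, -0.0, 2.767]
contact_force: [0.5, -0.2, -0.6]
grip_width: 38.1
```

Run:
```python
from h import *
for i in range(4): capture("scene")
mv((535.3,154.2,74,2.764))
```

```text
t 18.2 pos [533.  146.9  88.1] rot [-3.141e+00 -1.000e-03  2.763e+00] F [-0.4 -0.6 -0.6] w 38.1
[535.3, 154.2, 74] slide [0.0029 0.0382 0.0704] rot [-0.0002 -0.0002 -0.0004]
```

>>> servo_tool(
  slide=[
    [0.003,0.038,0.01],
    [0.003,0.038,0.04],
    [0.003,0.038,0.06],
    [0.003,0.038,0.06],
  ],
  rot=[
    [0,0,0],
    [0,0,0],
    [0,0,0],
    [0,0,0],
  ],
  claw=[30,30,30,30],
)

```text
time: 18.7
tool_pos: [535.2, 155.2, 75.9]
tcp_rot: [-3.141, -0.001, 2.764]
contact_force: [0.2, 0.1, 0.2]
grip_width: 38.5
```

>>> servo_tool(
  slide=[
    [0,0,0.006],
    [0,0,0.012],
    [0,0,0.018],
    [0,0,0.018],
  ],
  rot=[
    [0,0,0],
    [0,0,0],
    [0,0,0],
    [0,0,0],
  ],
  claw=[30,30,30,30],
)

```text
time: 19.2
tool_pos: [535.4, 155.4, 72.7]
tcp_rot: [3.142, -0.0, 2.764]
contact_force: [0.1, 0.1, -0.9]
grip_width: 38.4
```

>>> servo_tool(
  slide=[
    [0,-0.003,0.006],
    [0,-0.003,0.012],
    [0,-0.003,0.012],
  ],
  rot=[
    [0,0,0],
    [0,0,0],
    [0,0,0],
  ],
  claw=[30,30,30],
)

```text
time: 19.58
tool_pos: [535.2, 154.8, 70.2]
tcp_rot: [-3.142, -0.0, 2.764]
contact_force: [0.5, -0.5, -0.9]
grip_width: 38.4
```

>>> servo_tool(
  slide=[
    [0,0,0],
    [0,0,0],
    [0,0,0],
  ],
  rot=[
    [0,0,0],
    [0,0,0],
    [0,0,0],
  ],
  claw=[42,46,46],
)

```text
time: 19.95
tool_pos: [535.4, 154.9, 70.4]
tcp_rot: [3.141, 0.0, 2.764]
contact_force: [-0.4, -0.6, -0.8]
grip_width: 45.9
```

>>> servo_tool(
  slide=[
    [0,0,-0.05],
    [0,0,-0.3],
    [-0.14,-0.27,-0.3],
    [-0.28,-0.54,-0.3],
    [-0.38,-0.8,-0.3],
  ],
  rot=[
    [0,0,0],
    [0,0,0],
    [0,0,0],
    [0,0,0],
    [0,0,0],
  ],
  claw=[46,46,30,0,0],
)

```text
time: 20.58
tool_pos: [547.5, -23.8, 131.4]
tcp_rot: [3.141, 0.002, 2.764]
contact_force: [0.9, -0.1, -0.9]
grip_width: 20.3
```

```bash
python3 t.py in4.png; python3 cov.py; python3 m.py 589 133.6 100 2.764
```

```text
hole z [53.4 56.3 60.1] 53
t 20.68 pos [547.3 -26.9 131.2] rot [-3.1  0.   2.8] F [0.2 0.1 0.2] w 12.7
scene orange along x [34.4 76.4] y [-35.7  32.5] 227
top orange along x [31.7 83.7] y [-36.7  36.7] 344
t 20.77 pos [547.  -22.8 130.9] rot [3.141 0.001 2.761] F [0.3 0.4 0.5] w 4.5
[589.0, 133.6, 100.0] slide [0.0954 0.8037 0.155 ] rot [ 0.0002  0.0002 -0.0008]
```

The stack top reads 56.3 mm, level with the line at 56. Now to close the cover.

>>> servo_tool(
  slide=[
    [0.03,0.28,0],
    [0.06,0.56,0.05],
    [0.095,0.8,0.1],
    [0.095,0.8,0.2],
    [0.095,0.8,0.25],
  ],
  rot=[
    [0,0,0],
    [0,0,0],
    [0,0,0],
    [0,0,0],
    [0,0,0],
  ],
  claw=[0,0,0,0,0],
)

```text
time: 21.4
tool_pos: [587.2, 136.0, 79.4]
tcp_rot: [-3.141, -0.002, 2.767]
contact_force: [0.4, -0.1, 0.2]
grip_width: 0.1
```

Run:
```python
from h import *
for i in range(4): capture("scene")
mv((590,133.4,73,2.764))
```

```text
t 21.6 pos [588.4 133.8  80.9] rot [3.141 0.    2.764] F [-0.2  0.4 -0.5] w 0.1
[590, 133.4, 73] slide [-0.0082  0.0011  0.0394] rot [ 0.0001  0.0001 -0.0001]
```

>>> servo_tool(
  slide=[
    [-0.008,0,0.02],
    [-0.008,0,0.035],
    [-0.008,0,0.045],
    [-0.008,0,0.05],
    [-0.008,0,0.05],
  ],
  rot=[
    [0,0,0],
    [0,0,0],
    [0,0,0],
    [0,0,0],
    [0,0,0],
  ],
  claw=[0,0,0,0,0],
)

```text
time: 22.22
tool_pos: [590.4, 132.9, 71.6]
tcp_rot: [3.141, 0.002, 2.764]
contact_force: [-0.4, -1.3, 8.3]
grip_width: 0.8
```

>>> servo_tool(
  slide=[
    [0,0,0.004],
    [0,0,0.006],
    [0,0,0.006],
  ],
  rot=[
    [0,0,0],
    [0,0,0],
    [0,0,0],
  ],
  claw=[0,0,0],
)

```text
time: 22.6
tool_pos: [590.4, 132.9, 70.7]
tcp_rot: [3.141, 0.002, 2.764]
contact_force: [-2.3, -0.6, 9.8]
grip_width: 0.1
```

>>> servo_tool(
  slide=[
    [0,0,0.005],
    [0,0,0.008],
    [0,0,0.008],
  ],
  rot=[
    [0,0,0],
    [0,0,0],
    [0,0,0],
  ],
  claw=[0,0,0],
)

```text
time: 22.98
tool_pos: [590.4, 132.9, 69.5]
tcp_rot: [3.141, 0.002, 2.764]
contact_force: [-2.7, -1.2, 13.1]
grip_width: 0.3
```

>>> servo_tool(
  slide=[
    [0,0,0.004],
    [0.03,0,0.005],
    [0.07,0,0.006],
    [0.11,0,0.007],
    [0.15,0,0.008],
  ],
  rot=[
    [0,0,0],
    [0,0,0],
    [0,0,0],
    [0,0,0],
    [0,0,0],
  ],
  claw=[0,0,0,0,0],
)

```text
time: 23.6
tool_pos: [564.6, 143.4, 68.8]
tcp_rot: [3.139, 0.007, 2.764]
contact_force: [1.5, -4.1, 14.0]
grip_width: 0.3
```

>>> servo_tool(
  slide=[
    [0.05,0,0.003],
    [0.1,0,0.005],
    [0.15,0,0.007],
    [0.19,0,0.008],
    [0.21,0,0.008],
  ],
  rot=[
    [0,0,0],
    [0,0,0],
    [0,0,0],
    [0,0,0],
    [0,0,0],
  ],
  claw=[0,0,0,0,0],
)

```text
time: 24.22
tool_pos: [527.1, 158.8, 67.9]
tcp_rot: [3.138, 0.011, 2.764]
contact_force: [7.9, -10.8, 16.6]
grip_width: 0.3
```

```bash
python3 cov.py
```

```text
t 24.23 pos [527.1 158.8  67.9] rot [3.1 0.  2.8] F [  7.9 -10.8  16.6] w 0.3
scene orange along x [-19.3  76. ] y [-35.5  30.7] 407
top orange along x [32.9 80.7] y [-37.8  -6.6] 99
```

>>> servo_tool(
  slide=[
    [0.005,0,0],
    [0.01,0,0],
    [0.01,0,0],
  ],
  rot=[
    [0,0,0],
    [0,0,0],
    [0,0,0],
  ],
  claw=[0,0,0],
)

```text
time: 24.7
tool_pos: [526.9, 158.9, 68.3]
tcp_rot: [3.137, 0.014, 2.764]
contact_force: [7.7, -9.2, 16.2]
grip_width: 0.2
```

>>> servo_tool(
  slide=[
    [0,0,-0.03],
    [0,0,-0.2],
    [0,-0.25,-0.4],
    [0,-0.55,-0.4],
    [0,-0.85,-0.4],
  ],
  rot=[
    [0,0,0],
    [0,0,0],
    [0,0,0],
    [0,0,0],
    [0,0,0],
  ],
  claw=[0,0,0,0,0],
)

```text
time: 25.32
tool_pos: [457.7, 1.1, 144.9]
tcp_rot: [3.141, 0.002, 2.765]
contact_force: [-0.0, -0.1, -0.2]
grip_width: 0.5
```

```bash
python3 cov.py
python3 - <<'E'
from h import *
ims=[]
for n in("top","scene"):
    c=capture(n);u,v=proj(c,[[550,20,50]])[0].astype(int)
    ims.append(cv2.resize(c["frame"][v-75:v+75,max(u-100,0):u+100],(400,300),interpolation=cv2.INTER_CUBIC))
    ui,vi=proj(c,[[545,150,74]])[0].astype(int)
    ims.append(cv2.resize(c["frame"][vi-24:vi+24,ui-32:ui+32],(400,300),interpolation=cv2.INTER_CUBIC))
save("final.png",np.vstack([np.hstack(ims[:2]),np.hstack(ims[2:])]))
E
```

```text
t 25.32 pos [457.7   1.1 144.9] rot [3.1 0.  2.8] F [-0.  -0.1 -0.2] w 0.5
scene orange along x [-31.   75.7] y [-35.4  33. ] 565
top orange along x [-35.5  82.9] y [-36.5  37.1] 794
```

View pics/final.png

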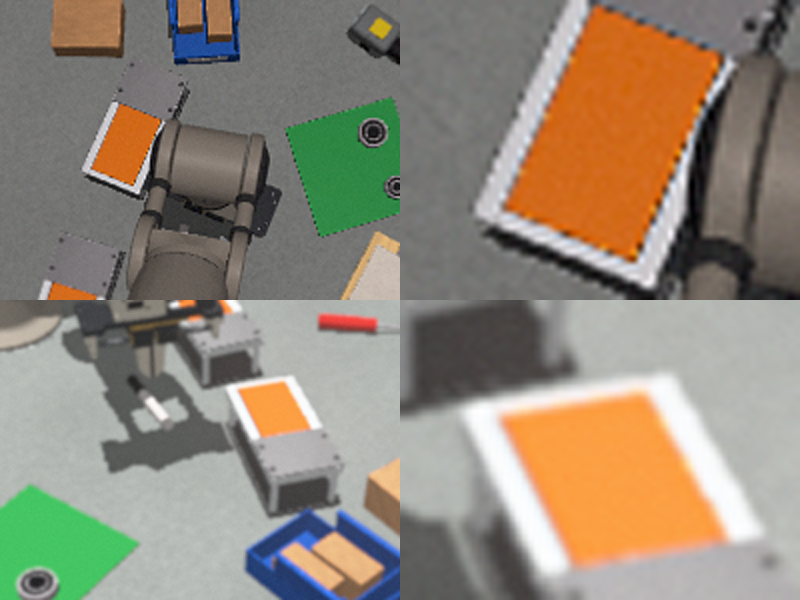

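The far dispenser's cover is shut again, with its orange edge at −35.5 mm against −36 expected. It took 13 N sideways at the stop without moving. The big bearing and one spare remain on the mat, and the arm is clear. Handing in.

```bash
python3 -c "
from plant import *
print(close_job(),get_obs()['time'])"
```

```text
the job is handed in; nothing more can be done
the job is handed in; nothing more can be done
```

The job is done and handed in at about 25.5 s of the 72 s allowed. I slid the far dispenser's cover fully open, dropped two small bearings from the mat into the tube, and slid the cover fully shut again. The press on the cover stayed at or below 20 N in the readings between moves.

- **Bearings:** The stack top measured 44 mm above the bench after the first bearing and 56.3 mm after the second. The yellow line is at 56 mm. The third small bearing and the big one were not touched.
- **Cover:** The top camera put the shut edge at −35.5 mm against −36 mm expected. The cover also held against about 13 N sideways at the stop, well over its 3 N friction.
- **Disagreements:** The scene camera read the shut edge at −31 mm. It had run 3 to 5 mm off the top camera on the dispenser all along, so I went with the top camera and the force at the stop. The cover also gave about 3 mm per 10 N, softer than the 1 mm stated. The gripper read about 38 mm on the 40 mm bearings, probably because the fingers flex at the tips.

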